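# Couple the suction and hold the hinge jig's guide plate open

## Task

I want to clean the chips out of the hinge jig: push the grey suction adaptor all the way down onto the jig's dust port and let go of it, then lift the jig's spring-loaded guide plate to 60 degrees from closed and keep holding it still there while I brush out the bed underneath. Finish while holding the plate open; nothing else may prop it and it must not snap shut on the way. Leave the two hinges, the bradawl, the nail set and the ramekin where they are.

Things in the scene. Friction and masses are not known exactly. Their poses are not given: they have to be found in the camera images.
- adaptor: Loose grey plastic suction adaptor (stepped rigid hose cuff, open at both ends), about 60 g, standing upright, wide end down. Lower socket 46 mm outside, 36 mm bore, 44 mm high; tapers to an upper nozzle 36 mm outside from 50 to 80 mm above the bottom; 80 mm tall. Origin: centre of the bottom rim; z up the tube.
- jig: Black plastic hinge-boring jig fixed to the shelf: base 170 (x) by 250 mm (y), origin at the centre of its underside, z up, front (-x) to the robot. Middle: hinged guide plate over the bed (30 mm high). +y side: block 55 mm high with the dust port. -y side: block with a black turning knob, its top 73 mm above the shelf. Only the port is higher while the plate is closed.
- port (a point): Foot of the dust port, on the flat top of the +y block, 55 mm above the shelf: a black upright round spigot 33 mm in diameter stands 35 mm up from here (its last 6 mm taper to 27 mm). The adaptor's socket slides over it until its bottom rim rests on the block. Axes as the jig's.
- guide_plate (a joint): Guide plate angle, rad: 0 closed (level), grows as its front edge is lifted, stop at 1.6. Spring and weight pull it shut from every angle: about 2.5 N at the bar when closed, 3 N (square to the plate) at 60 degrees. Black plate 120 mm long, 104 wide, 10 thick with a 35 mm hole, hinged along its far (+x) edge; two arms 80 mm apart carry the bar handle in front of it.
- bar (a point): Middle of the plate's handle bar: round aluminium bar 12 mm in diameter along the jig's y, 80 mm clear between its arms, 44 mm gap between it and the plate's front edge. 175 mm from the hinge line, in the plate's mid-plane: closed, 55 mm above the shelf and 175 mm in front of plate_hinge, bare shelf below. Axes turn with the plate (x from bar to hinge).
- plate_hinge (a point): Middle of the guide plate's hinge line, 55 mm above the shelf; the hinge line runs along the jig's y axis. Axes as the jig's.
- hinge_a: Loose silver cabinet hinge, about 104 by 58 by 25 mm high, origin under its middle; bystander.
- hinge_b: The second silver cabinet hinge, same size; bystander.
- bradawl: Loose bradawl with orange handle, 145 mm long along its x, 31 mm thick, lying; origin under its middle; bystander.
- nail_set: Loose steel nail set, 110 mm long along its x, 10 mm thick, lying; origin under its middle; bystander.
- ramekin: Loose white ceramic ramekin of small screws, 70 mm in diameter, 38 mm high; origin at the centre of its underside; bystander.

How it is judged:
By the outcome, as a careful person would: the job done as asked, in the order asked, and still so for the second after the job is handed in, while the arm keeps its last pose, push and grip.
It also fails if it takes over 64 s, if anything falls off the work surface, if the arm or the gripper's body presses on something with over 40 N, if the wrist force passes 120 N, or if a joint passes its speed limit or range.

## Robot

A 7-joint arm with a two-finger parallel gripper is mounted at the origin on the work surface. World frame = base frame: x ahead of the robot, y to its left, z up, the work surface at z = 0. Lengths are in mm, angles in degrees, forces in N, time in s.
With the tool pointing down it reaches from about 425 to 875 mm from the base axis. Payload 9.9 kg.
Tool frame: the origin (TCP) lies at the very end of the fingers, on their centre line; the grasp point (between the pads) lies 19 mm behind it (ctrl.grip_depth is the distance from the TCP to the grasp point, in mm); z points along the fingers, y is the line along which they close (so a half turn about z gives the same grasp; the last joint's range is limited). The gripper opens to 85 mm and grips with 20 to 120 N. Pads are 22 mm wide; open, the fingers measure 114 mm over their backs; the gripper's body (76 mm by 85 mm) begins 54 mm behind the grasp point. The pads swing forward as they close: fully open they stand 13 mm farther back than shut.
Start: joints at [65.787, 32.985, 1.427, 82.34, -0.859, 64.687, -3.237], TCP at [224.344, -636.631, 231.289] pointing down, gripper open.
Joint ranges: [-157.87, 157.87], [-19.46, 123.44], [-87.15, 90], [11.01, 140.99], [-62.26, 242.26], [9.8, 113.94], [-161.44, 161.44]. Speed limits (degrees/s): [127.2, 127.2, 172.46, 172.46, 180, 180, 180].

## Interface

Orientations are given as a 3x3 rotation matrix whose columns are the frame's x, y, z axes.
In Python, from bench import ctrl gives the robot as it stands.
- The arm moves only by the tool advance, called after "Emit:" as name(argument=value, ...), one argument or row to a line, values as JSON. Schema: {"type":"object","properties":{"steps":{"type":"string"},"clamp_n":{"type":"number"},"only":{"type":"string"},"quiet":{"type":"boolean"},"lines":{"type":"string"}},"required":["steps"],"additionalProperties":false}. steps is a string of 1 to 12 rows, one to a line, with the numbers parted by commas; each row has 5 numbers: the opening from 0.0 (shut) to 1.0 (fully open), then dx, dy, dz in cm, then a turn about the tool's z in units of 4 degrees; each row shifts and turns the commanded pose from where the row before left it, along the tool's axes as they then stand; what a row does not reach is not made up. A row lasts 1/10 s, in which the tool goes at most 50 mm and 8.59 degrees, less where a joint would pass 70% of its speed; a pose out of reach is approached as far as the arm can. The fingers move at their own pace and stop on an object; clamp_n is the grip in N (left out, the last holds). Time passes only in rows, so rows that do not move let the fingers close. The tool returns the time, the measured TCP pose, the force, the opening and the grip force at its end. only (a regular expression) keeps the lines of the reply that match it, lines (a string "A,B") keeps lines A to B, and quiet returns only ok. Input that does not fit is refused with a message, and nothing moves.
- ctrl.state(): the state, without advancing time (a new reading comes with each control period).
- ctrl.grab_frame(name): name is "scene" or "side" or "wrist"; returns a dict with "frame" (420x560x3 uint8, red, green, blue), "fx", "fy", "cx", "cy" (pixels), "origin" and "orientation" of the camera in the world; the wrist camera has in their place "tool_from_camera" (4x4, takes a point from camera to tool coordinates, whose origin is the TCP and whose axes are the flange's). Camera axes: x right, y up, looking along -z (the intrinsics and any distortion apply to the point x, -y, -z); pixel columns grow to the right and rows downward; lengths in mm; the calibration is good to about 2 mm. A picture is of the moment at which its call begins: read the wrist's pose just before it. There is no depth.
- ctrl.finish_job(): hands the job in; it is judged then, once.
The state is a dict: "time_s": time; "qpos": joint angles; "qd": joint speeds; "joint_torque": joint torques, N m; "eef_pos": TCP position; "orientation": TCP orientation; "wrist_force": force on the tool from outside, world axes, zero at the start; "ft_torque": the same for the moment, N m; "finger_gap": opening from 0.0 (shut) to 1.0 (fully open); "grip_force": force on a finger pad.
Only numpy, scipy, OpenCV 4.12 (cv2) and the standard library are available. Lean on these libraries where they do the work, as an engineer would, in place of code of your own. Each camera call takes 0.05 s, during which the arm holds its last target. There are 200 camera calls.

## Working session

There is one attempt and no reset: what is moved stays moved. The work goes in short steps, Python scripts to look and compute and a tool call to move; the robot and the scene stay as the last step left them, time stands still between calls to the robot, and variables do not carry over. Pictures are saved under pics/ and viewed, at most 10 in all, crops included, and the job is handed in when it is done.

```bash
ls; mkdir -p pics
```

Run:
```python
from bench import ctrl
import cv2,numpy as np
np.set_printoptions(precision=3,suppress=True)
s=ctrl.state();print(s['time_s'],s['eef_pos'],s['orientation'],s['finger_gap'],ctrl.grip_depth)
for n in("scene","side"):
    f=ctrl.grab_frame(n);cv2.imwrite(f"pics/{n}0.png",cv2.cvtColor(f['frame'],cv2.COLOR_RGB2BGR))
    print(n,{k:v for k,v in f.items() if k!='frame'})
f=ctrl.grab_frame("wrist");print({k:v for k,v in f.items() if k!='frame'})
```

```text
bench.py
pics
0.0 [ 224.202 -636.177  230.421] [[ 0.943  0.332 -0.001]
 [ 0.332 -0.943  0.002]
 [-0.    -0.002 -1.   ]] 1.0000547583354895 18.700000000000003
scene {'fx': 386.63900283883765, 'fy': 386.63900283883765, 'cx': 276.2221960420265, 'cy': 203.48103998935477, 'origin': array([1022.527, -408.058,  794.981]), 'orientation': array([[ 0.65 , -0.562,  0.511],
       [ 0.76 ,  0.485, -0.433],
       [-0.005,  0.67 ,  0.742]])}
side {'fx': 408.5497812982633, 'fy': 408.5497812982633, 'cx': 278.40300869337653, 'cy': 212.77564470782653, 'origin': array([375.21 , 800.803, 695.866]), 'orientation': array([[-0.983,  0.128, -0.131],
       [-0.182, -0.61 ,  0.771],
       [ 0.019,  0.782,  0.623]])}
{'fx': 365.777948457731, 'fy': 365.777948457731, 'cx': 281.75259090243145, 'cy': 205.89939580324005, 'tool_from_camera': array([[   0.001,    0.957,    0.29 ,   72.94 ],
       [   1.   ,   -0.001,   -0.001,    0.03 ],
       [  -0.   ,    0.29 ,   -0.957, -143.372],
       [   0.   ,    0.   ,    0.   ,    1.   ]])}
```

View pics/scene0.png

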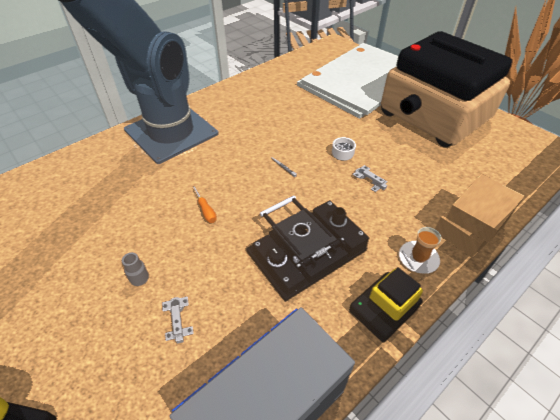

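View pics/side0.png

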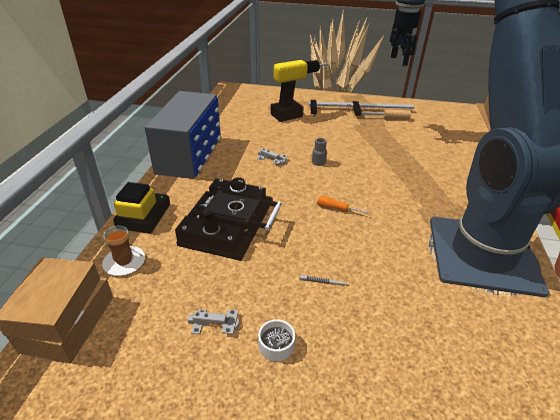

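Scene: adaptor at (135,268), jig at ~(308,245), bar at (280,207). Side: adaptor at (319,152), jig at (230,215), bar at (273,217). Next, zoom in on the jig and adaptor.

Create h.py:
```python
from bench import ctrl
import cv2,numpy as np
np.set_printoptions(precision=1,suppress=True)
def cam(n):
    s=ctrl.state();f=ctrl.grab_frame(n)
    if n=="wrist":
        T=f['tool_from_camera'];R=np.array(s['orientation'])
        f['orientation']=R@T[:3,:3];f['origin']=R@T[:3,3]+s['eef_pos']
    return f
def ray(f,uv):
    d=np.array([(uv[0]-f['cx'])/f['fx'],-(uv[1]-f['cy'])/f['fy'],-1.])
    d=f['orientation']@d;return np.array(f['origin'],float),d/np.linalg.norm(d)
def onz(f,uv,z):
    o,d=ray(f,uv);return o+d*(z-o[2])/d[2]
def tri(*fu):
    A=0;b=0;L=[ray(f,u) for f,u in fu]
    for o,d in L:
        P=np.eye(3)-np.outer(d,d);A=A+P;b=b+P@o
    p=np.linalg.solve(A,b);return p,[round(float(np.linalg.norm((np.eye(3)-np.outer(d,d))@(p-o))),1) for o,d in L]
def pix(f,p):
    q=np.array(f['orientation']).T@(np.array(p)-f['origin']);return np.array([f['cx']+f['fx']*q[0]/-q[2],f['cy']-f['fy']*q[1]/-q[2]])
def save(f,name,box=None,k=1):
    im=cv2.cvtColor(f['frame'],cv2.COLOR_RGB2BGR)
    if box: im=im[box[1]:box[3],box[0]:box[2]]
    im=cv2.resize(im,None,fx=k,fy=k,interpolation=cv2.INTER_CUBIC);cv2.imwrite(f'pics/{name}.png',im);return im
```

Run:
```python
from h import *
a=cam("scene");b=cam("side")
x=save(a,'x',(240,185,380,305),4);y=save(b,'y',(170,170,290,260),4)
x=np.clip(x.astype(float)*1.8,0,255).astype('uint8');y=np.clip(y.astype(float)*1.8,0,255).astype('uint8')
x=cv2.resize(x,(400,343));y=cv2.resize(y,(400,300));c=np.zeros((343,800,3),'uint8');c[:,:400]=x;c[:300,400:]=y
u=save(a,'u',(110,240,160,300),4);v=save(b,'v',(295,130,345,180),4)
d=np.zeros((240,800,3),'uint8');d[:,:200]=u;d[:200,400:600]=v
cv2.imwrite('pics/jig1.png',np.vstack([c,d]))
```

```text
(no output)
```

View pics/jig1.png

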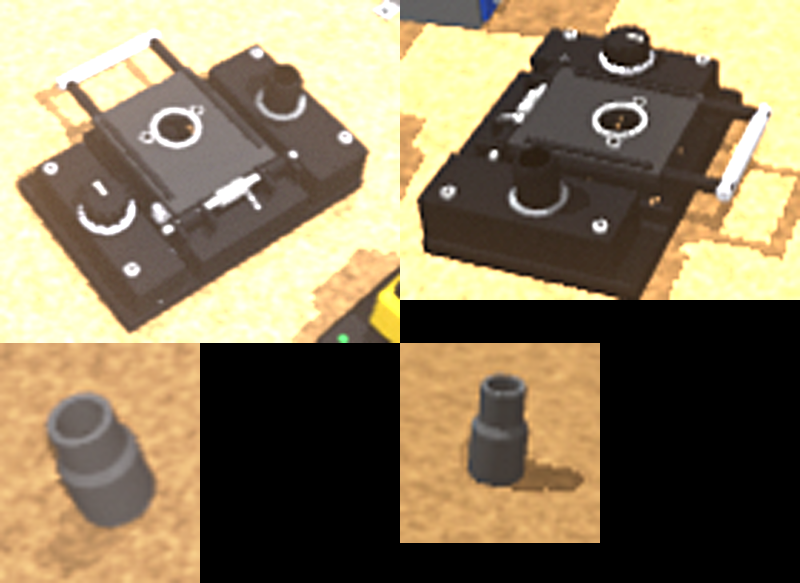

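The picture shows the port (ringed round spigot) at scene (338,215) / side (211,222), the knob on the other block, bar ends scene (263.5,213),(294,199) and side (267.5,228),(279.5,204), adaptor's top rim scene (130,258.5) / side (321,140).

Run:
```python
from h import *
a=cam("scene");b=cam("side")
P={'porttop':((340.1,210.2),(210.8,216.5)),'portring':((338.3,219.8),(211.4,226.5)),'bar+y':((294.3,199),(267.5,227.9)),'bar-y':((263.5,213),(279.5,203.9)),'adtop':((130,258.5),(321.2,140)),
'hole':((240+175/2.857,185+127/2.857),(170+220/3.333,170+121/3.333))}
R={k:tri((a,u),(b,v)) for k,(u,v) in P.items()}
for k,v in R.items(): print(k,*v)
d=R['bar+y'][0]-R['bar-y'][0];print(np.linalg.norm(d),np.degrees(np.arctan2(-d[0],d[1])))
# segment the adaptor
for f,(x0,y0,x1,y1) in((a,(110,240,160,300)),(b,(295,130,345,180))):
    hsv=cv2.cvtColor(f['frame'],cv2.COLOR_RGB2HSV)[y0:y1,x0:x1]
    m=(hsv[...,1]<60).astype('uint8');n,l,st,c=cv2.connectedComponentsWithStats(m);i=1+st[1:,4].argmax();print(st[i]+[x0,y0,0,0,0],c[i]+[x0,y0])
```

```text
porttop [654.4 102.9  93.7] [1.7, 1.7]
portring [656.2 100.5  60.9] [1.4, 1.4]
bar+y [527.2  70.5  53.1] [2.7, 2.7]
bar-y [515.  -23.3  57.6] [2.6, 2.6]
adtop [ 441.2 -342.9   81.1] [2.1, 2.1]
hole [619.2  11.4  60.5] [0.7, 0.7]
94.6709189822134 -7.420178428778482
[122 253  26  33 576] [134.5 269. ]
[312 138  15  28 321] [319.1 152. ]
```

Units first: shifts go in cm and turns go in units of 4 degrees. So -7.9 degrees is -1.975.

Emit:
advance(
  steps="1,0,0,0,-1.975\n1,0,0,0,-1.975\n1,0,0,0,-1.975\n1,0,0,0,-1.975\n1,0,0,0,-1.975\n1,0,0,0,-1.975\n1,0,0,0,-1.975\n1,0,0,0,-1.975",
)

```text
time_s: 1.15
eef_pos: [224.3, -636.6, 231.3]
orientation: [[0.123, 0.992, -0.0], [0.992, -0.123, 0.0], [0.0, -0.0, -1.0]]
wrist_force: [-0.6, -0.3, -2.0]
finger_gap: 1.001
grip_force: 0.0
```

Emit:
advance(
  steps="1,3,1.7,0,0\n1,4,2.2,0,0\n1,4,2.2,0,0\n1,4,2.2,0,0\n1,4,2.2,0,0\n1,4,2.2,0,0\n1,4,2.2,0,0\n1,3,1.7,0,0\n1,0,0,0,0\n1,0,0,0,0",
)

```text
time_s: 2.15
eef_pos: [427.9, -360.0, 231.4]
orientation: [[0.127, 0.992, 0.0], [0.992, -0.127, -0.0], [-0.0, 0.0, -1.0]]
wrist_force: [-1.0, -0.8, -0.2]
finger_gap: 1.0
grip_force: 0.0
```

Run:
```python
from h import *
s=ctrl.state();print(s['time_s'],s['eef_pos'],np.round(s['orientation'],3))
f=cam("wrist");save(f,'w1');print(pix(f,[441.2,-342.9,80]))
np.save('w1.npy',f['frame']);
```

```text
2.15 [ 427.9 -360.   231.4] [[ 0.1  1.   0. ]
 [ 1.  -0.1 -0. ]
 [-0.   0.  -1. ]]
[296.  165.2]
```

View pics/w1.png

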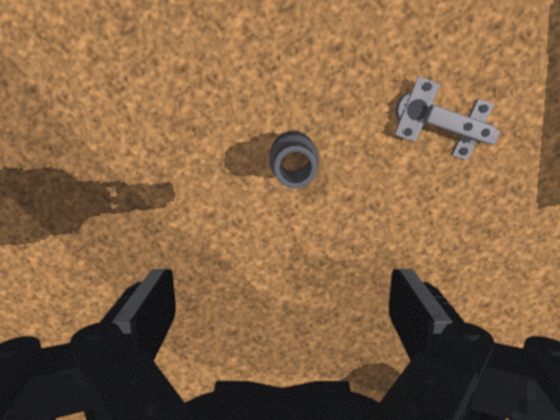

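The rim's centre is at (295,165), where the two-camera estimate predicted (296,165), so it's confirmed at about (441,-343), top at 80. Moving in to grasp.

To row units: 10 mm is 1, 5 mm is 0.5.

Emit:
advance(
  steps="1,0.92,0.5,0,0\n1,0.93,0.52,0,0\n1,0,0,3,0\n1,0,0,4.5,0\n1,0,0,4.5,0\n1,0,0,3.3,0\n1,0,0,2,0\n1,0,0,1,0\n1,0,0,0,0\n1,0,0,0,0",
)

```text
time_s: 3.2
eef_pos: [440.7, -343.6, 49.1]
orientation: [[0.129, 0.992, 0.001], [0.992, -0.129, -0.001], [-0.0, 0.001, -1.0]]
wrist_force: [0.2, 0.0, -0.3]
finger_gap: 0.997
grip_force: 0.0
```

Run:
```python
from h import *
f=cam("wrist");save(f,'w2');print(pix(f,[440.8,-342.9,80]))
```

```text
[283.5 310.7]
```

Emit:
advance(
  steps="0.2,0,0,0,0\n0.2,0,0,0,0\n0.2,0,0,0,0\n0.2,0,0,0,0\n0.2,0,0,0,0\n0.2,0,0,0,0\n0.2,0,0,0,0\n0.2,0,0,0,0",
  clamp_n=40,
)

```text
time_s: 4.05
eef_pos: [440.2, -343.7, 48.9]
orientation: [[0.129, 0.992, 0.001], [0.992, -0.129, -0.001], [-0.001, 0.001, -1.0]]
wrist_force: [-0.4, 1.3, 5.4]
finger_gap: 0.401
grip_force: 41.2
```

To row units: -10 mm is -1, -40 mm is -4.

Emit:
advance(
  steps="0.2,0,0,-2,0\n0.2,0,0,-4,0\n0.2,0,0,-4,0\n0.2,0,0,-4,0\n0.2,0,0,-1,0\n0.2,0,0,0,0",
)

```text
time_s: 4.65
eef_pos: [440.7, -344.0, 200.0]
orientation: [[0.129, 0.992, 0.003], [0.992, -0.129, -0.002], [-0.002, 0.003, -1.0]]
wrist_force: [-1.1, 0.8, -1.0]
finger_gap: 0.403
grip_force: 41.7
```

Emit:
advance(
  steps="0.2,2,0.8,0,0\n0.2,3.9,1.5,0,0\n0.2,3.9,1.5,0,0\n0.2,3.9,1.6,0,0\n0.2,3.9,1.6,0,0\n0.2,3.9,1.6,0,0\n0.2,3.9,1.6,0,0\n0.2,3.9,1.6,0,0\n0.2,3.9,1.6,0,0\n0.2,3.9,1.6,0,0\n0.2,1.9,0.6,0,0\n0.2,0,0,0,0",
)

```text
time_s: 5.85
eef_pos: [644.8, 28.0, 195.8]
orientation: [[0.123, 0.992, -0.003], [0.992, -0.123, 0.002], [0.002, -0.003, -1.0]]
wrist_force: [-0.3, -0.1, -0.8]
finger_gap: 0.407
grip_force: 41.7
```

Run:
```python
from h import *
s=ctrl.state();print(s['eef_pos'],s['finger_gap'])
f=cam("wrist");save(f,'w3');print(pix(f,[654.4,102.9,90]),pix(f,[656.2,100.5,55]))
```

```text
[644.8  28.  195.8] 0.40726135138716835
[283.8  92. ] [286.5  95.5]
```

View pics/w3.png

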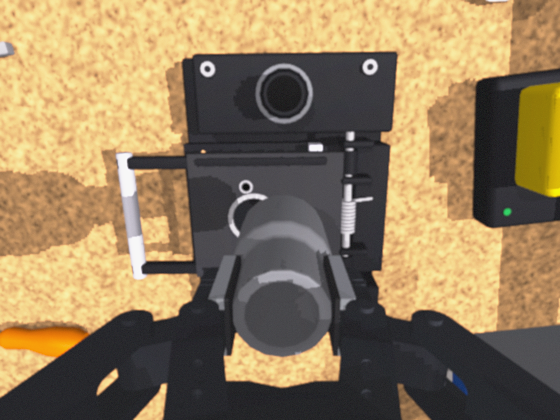

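View: port ring centre ≈(285,94), spigot top ≈(285,93), block screws (207.5,69),(370,66.5), bar ends (125,157),(139,273); the adaptor hangs upright in the fingers.

Run:
```python
from h import *
f=cam("wrist")
g=cv2.cvtColor(f['frame'],cv2.COLOR_RGB2GRAY)
m=(g[60:128,250:320]>75).astype('uint8')
n,l,st,c=cv2.connectedComponentsWithStats(m);i=1+st[1:,4].argmax();p=np.argwhere(l==i)[:,::-1].astype('float32');
el=cv2.fitEllipse(cv2.convexHull(p));print(el,st[i]);rc=(el[0][0]+250,el[0][1]+60)
print('ring',rc,onz(f,rc,55),'top',onz(f,(284.8,93),90))
s1=onz(f,(207.5,69),55);s2=onz(f,(370,66.5),55);d=s2-s1;print(s1,s2,np.linalg.norm(d),np.degrees(np.arctan2(d[1],d[0])))
b1=onz(f,(125,157),57);b2=onz(f,(139,273),57);d=b1-b2;print(b1,b2,(b1+b2)/2,np.linalg.norm(d),np.degrees(np.arctan2(-d[0],d[1])))
e1=onz(f,(195,55),55);e2=onz(f,(396,53),55);d=e2-e1;print(np.linalg.norm(d),np.degrees(np.arctan2(d[1],d[0])))
s=ctrl.state();print(s['eef_pos'],np.round(s['orientation'],3))
```

```text
((33.97239303588867, 28.33442497253418), (58.05177688598633, 61.55021667480469), 2.2799906730651855) [  5   0  59  60 921]
ring (283.9723930358887, 88.33442497253418) [654.5 102.6  55. ] top [654.5  99.1  90. ]
[600.7 122.9  55. ] [718.4 109.8  55. ] 118.3952923994101 -6.3237565557893785
[525.8  67.5  57. ] [513.1 -31.2  57. ] [519.4  18.1  57. ] 99.59022269180012 -7.359955041207722
144.93584610228717 -6.628133972566866
[644.   23.1 196.2] [[ 0.1  1.  -0. ]
 [ 1.  -0.1 -0. ]
 [-0.  -0.  -1. ]]
```

Emit:
advance(
  steps="0.2,1.5,0.03,0,0\n0.2,3,0.04,0,0\n0.2,2.5,0.04,0,0\n0.2,0.97,0,1,0\n0.2,0,0,2,0\n0.2,0,0,0.5,0\n0.2,0,0,0,0\n0.2,0,0,0,0\n0.2,0,0,0,0",
)

```text
time_s: 6.85
eef_pos: [656.7, 101.6, 164.1]
orientation: [[0.13, 0.992, 0.001], [0.992, -0.13, 0.0], [0.0, 0.001, -1.0]]
wrist_force: [0.5, 0.5, 0.2]
finger_gap: 0.403
grip_force: 41.7
```

Run:
```python
from h import *
a=cam("scene");b=cam("side");s=ctrl.state();print(s['eef_pos'],np.round(s['orientation'],3).tolist())
P=np.array(s['eef_pos']);base=P-[0,0,49]
for f in(a,b): print(pix(f,base),pix(f,[655,102.5,90]))
x=cv2.resize(save(a,'x',(300,150,380,240)),(400,450),interpolation=2);y=cv2.resize(save(b,'y',(170,155,250,245)),(400,450),interpolation=2)
im=np.hstack([x,y]);cv2.imwrite('pics/over.png',np.clip(im*1.8,0,255).astype('uint8'))
```

```text
[656.6 101.9 164.1] [[0.129, 0.992, 0.001], [0.992, -0.129, 0.0], [0.0, 0.001, -1.0]]
[340.9 204.7] [339.3 211.2]
[208.5 209.1] [210.  217.8]
```

View pics/over.png

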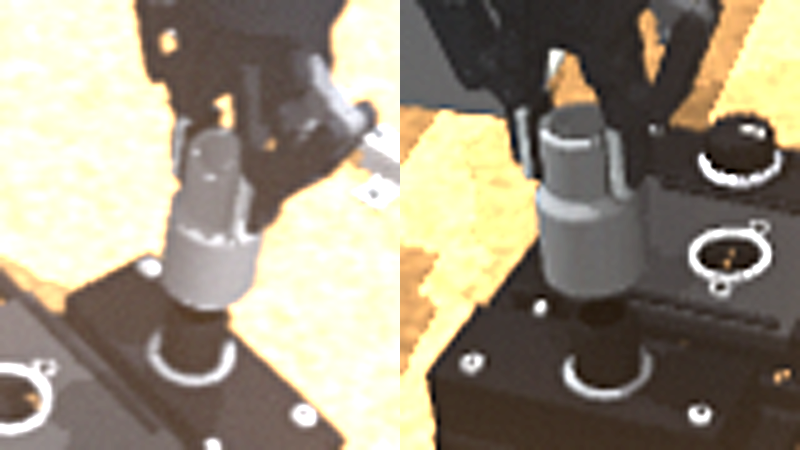

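Run:
```python
from h import *
from scipy.optimize import fsolve
a=cam("scene");b=cam("side")
def xy(ua,ub,z): return fsolve(lambda p:[pix(a,[*p,z])[0]-ua,pix(b,[*p,z])[0]-ub],[655,102])
print('adaptor',xy(341.2,208.3,115),'ring',xy(338.4,211.5,55))
# spigot top column extents, from initial scene picture
for n,box in(('scene0',(315,195,365,240)),('side0',(185,200,235,245))):
    g=cv2.imread(f'pics/{n}.png',0);x0,y0,x1,y1=box;m=(g[y0:y1,x0:x1]>70).astype('uint8')
    k,l,st,c=cv2.connectedComponentsWithStats(m)
    print(n,[(st[i,:4]+[x0,y0,0,0]).tolist() for i in range(1,k) if 15<st[i,4]<300])
```

```text
adaptor [656.7 102.9] ring [652.8 107.4]
scene0 [[315, 224, 20, 16]]
side0 [[185, 200, 14, 16], [201, 200, 10, 7], [228, 201, 7, 14], [203, 227, 12, 8]]
```

Run:
```python
from h import *
a=cam("scene");b=cam("side")
for f,ad,rg in((a,(341.2,205.2),(338.4,220.4)),(b,(208.3,208.6),(211.5,229))): print(onz(f,ad,115),onz(f,rg,55))
print(tri((a,(338.4,220.4)),(b,(211.5,229))),tri((a,(341.2,205.2)),(b,(208.3,208.6))))
f=cam("wrist");g=f['frame'];save(f,'w4');print(pix(f,[655,103,55]))
```

```text
[658.1 101.4 115. ] [656.1 103.9  55. ]
[657.6 100.2 115. ] [654.6 101.8  55. ]
(array([655.3, 103.1,  55.5]), [1.1, 1.1]) (array([657.9, 100.9, 115.4]), [0.5, 0.5])
[280.5 201. ]
```

Both views put the adaptor about (2,-1.6) mm off the port, so I'll correct that and lower gently.

To row units: -2.2 mm is -0.22, 1.3 mm is 0.13.

Emit:
advance(
  steps="0.2,0.13,-0.22,0,0\n0.2,0,0,0,0\n0.2,0,0,1,0\n0.2,0,0,1,0\n0.2,0,0,0.5,0\n0.2,0,0,0.5,0\n0.2,0,0,0.3,0\n0.2,0,0,0,0\n0.2,0,0,0,0",
)

```text
time_s: 8.1
eef_pos: [654.4, 103.8, 130.5]
orientation: [[0.129, 0.992, 0.0], [0.992, -0.129, 0.0], [0.0, 0.0, -1.0]]
wrist_force: [-0.8, 0.9, -0.8]
finger_gap: 0.405
grip_force: 41.7
```

To row units: 5 mm is 0.5, 3 mm is 0.3.

Emit:
advance(
  steps="0.2,0,0,0.5,0\n0.2,0,0,0.5,0\n0.2,0,0,0.5,0\n0.2,0,0,0.3,0\n0.2,0,0,0,0\n0.2,0,0,0,0",
)

```text
time_s: 8.7
eef_pos: [654.2, 103.8, 112.2]
orientation: [[0.129, 0.992, -0.0], [0.992, -0.129, 0.0], [0.0, -0.0, -1.0]]
wrist_force: [0.9, 0.4, -0.5]
finger_gap: 0.404
grip_force: 41.7
```

Emit:
advance(
  steps="0.2,0,0,0.3,0\n0.2,0,0,0.3,0\n0.2,0,0,0.2,0\n0.2,0,0,0.1,0\n0.2,0,0,0,0\n0.2,0,0,0,0",
)

```text
time_s: 9.3
eef_pos: [654.2, 103.7, 103.9]
orientation: [[0.129, 0.992, 0.0], [0.992, -0.129, -0.0], [-0.0, 0.0, -1.0]]
wrist_force: [-2.0, -1.1, 6.6]
finger_gap: 0.401
grip_force: 42.5
```

To row units: 1.5 mm is 0.15.

Emit:
advance(
  steps="0.2,0,0,0.15,0\n0.2,0,0,0.15,0\n0.2,0,0,0,0\n0.2,0,0,0,0",
)

```text
time_s: 9.7
eef_pos: [654.3, 103.7, 103.8]
orientation: [[0.129, 0.992, 0.002], [0.992, -0.129, -0.0], [-0.0, 0.002, -1.0]]
wrist_force: [-9.2, -2.5, 30.8]
finger_gap: 0.409
grip_force: 45.1
```

It came to a firm stop at the expected height (bottom ≈55 mm). I'll unload, release, back off and look.

To row units: -3 mm is -0.3.

Emit:
advance(
  steps="0.2,0,0,-0.3,0\n0.2,0,0,0,0\n0.8,0,0,0,0\n0.8,0,0,0,0\n0.8,0,0,0,0\n0.8,0,0,0,0\n0.8,0,0,0,0",
)

```text
time_s: 10.4
eef_pos: [654.2, 103.7, 103.1]
orientation: [[0.129, 0.992, -0.0], [0.992, -0.129, -0.0], [-0.0, -0.0, -1.0]]
wrist_force: [0.1, -0.1, -0.7]
finger_gap: 0.801
grip_force: 0.0
```

Emit:
advance(
  steps="0.8,0,0,-1,0\n0.8,0,0,-3,0\n0.8,0,0,-4,0\n0.8,0,0,-4,0\n0.8,0,0,-1,0\n0.4,-2,-3,0,0\n0.4,-3,-4,0,0\n0.4,-3,-4,0,0\n0.4,0,-1,0,0\n0.4,0,0,0,0\n0.4,0,0,0,0\n0.4,0,0,0,0",
)

```text
time_s: 11.6
eef_pos: [526.2, 40.7, 233.4]
orientation: [[0.128, 0.992, 0.001], [0.992, -0.128, 0.001], [0.001, 0.001, -1.0]]
wrist_force: [-0.3, 0.1, -0.7]
finger_gap: 0.4
grip_force: 0.0
```

Run:
```python
from h import *
a=cam("scene");b=cam("side");s=ctrl.state();w=cam("wrist");print(s['eef_pos'],np.round(s['orientation'],3).tolist())
im=np.hstack([cv2.resize(save(a,'x',(240,150,380,290)),(400,400),interpolation=2),cv2.resize(save(b,'y',(170,155,290,275)),(400,400),interpolation=2)])
im=np.clip(im*1.8,0,255).astype('uint8');im2=np.zeros((200,800,3),'uint8');z=save(w,'z');im2[:,:267]=cv2.resize(z,(267,200))
cv2.imwrite('pics/seat.png',np.vstack([im,im2]));save(w,'w5')
```

```text
[525.9  40.5 233. ] [[0.128, 0.992, 0.0], [0.992, -0.128, 0.001], [0.001, -0.0, -1.0]]
```

View pics/seat.png

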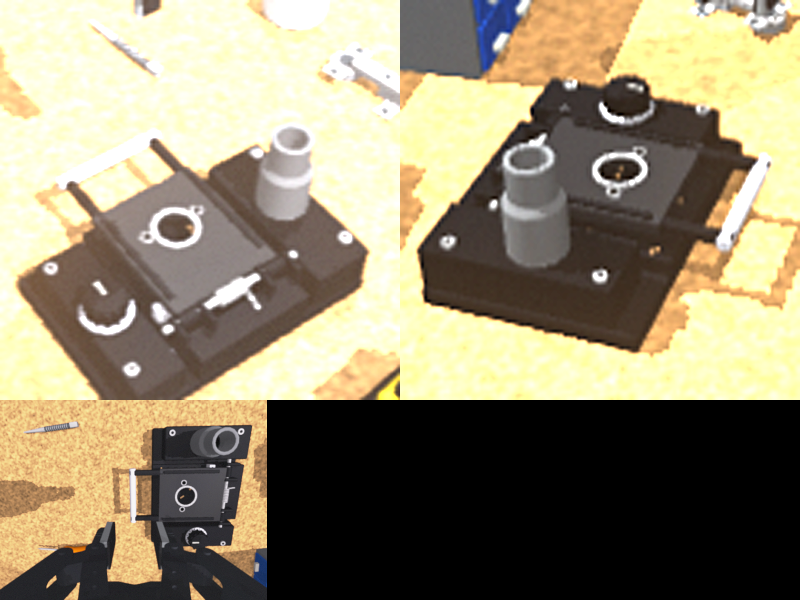

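View pics/w5.png

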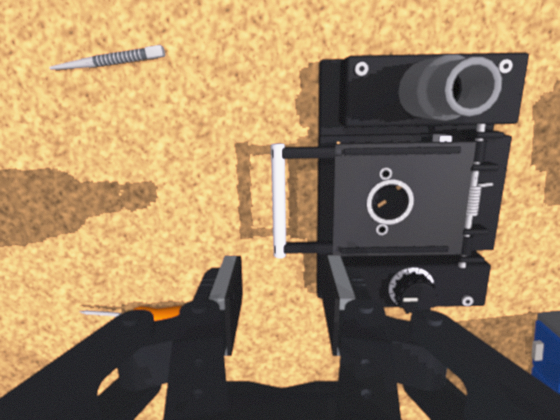

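Adaptor stands upright, rim flat on the block with the ring covered. In the wrist view the bar runs (278,146)–(280,257); the bradawl is at (150,312). Measuring the bar's height and centre across views.

Run:
```python
from h import *
w=cam("wrist");a=cam("scene");b=cam("side");s=ctrl.state();print(s['eef_pos'],w['origin'])
p1=tri((w,(278,146)),(a,(294.3,199)),(b,(267.5,227.9)));p2=tri((w,(280,257)),(a,(263.5,213)),(b,(279.5,203.9)))
print(p1,p2,(p1[0]+p2[0])/2)
for u in((278,146),(280,257),(279,200)): print(onz(w,u,57))
print('bradawl',onz(w,(170,312),10),onz(w,(85,311),5), 'plate front',onz(w,(334,150),58),onz(w,(334,247),58))
d=np.array([521.5,23.5,55])-s['eef_pos'];print(np.array(s['orientation']).T@d)
```

```text
[525.2  40.1 233. ] [534.5 113.1 376.4]
(array([526.5,  70.9,  53. ]), [1.1, 3.1, 2.4]) (array([515.3, -26.6,  59. ]), [4.9, 4.8, 2.8]) [520.9  22.1  56. ]
[525.7  71.8  57. ]
[513.9 -32.8  57. ]
[520.2  23.3  57. ]
bradawl [ 376.9 -106.6   10. ] [277.  -95.8   5. ] plate front [573.5  62.3  58. ] [565.7 -28.6  58. ]
[-17.   -1.4 178. ]
```

To row units: 40 mm is 4, 10 mm is 1.

Emit:
advance(
  steps="0.4,-0.9,-0.12,0,0\n0.4,-0.9,-0.12,0,0\n0.4,0,0,3,0\n0.4,0,0,4.5,0\n0.4,0,0,4,0\n0.4,0,0,2,0\n0.4,0,0,1,0\n0.4,0,0,0,0\n0.4,0,0,0,0",
)

```text
time_s: 12.8
eef_pos: [520.9, 22.1, 89.2]
orientation: [[0.129, 0.992, 0.001], [0.992, -0.129, 0.0], [0.0, 0.001, -1.0]]
wrist_force: [-0.2, -0.7, 0.4]
finger_gap: 0.4
grip_force: 0.0
```

Emit:
advance(
  steps="0.4,0,0,1.5,0\n0.4,0,0,1.5,0\n0.4,0,0,1.5,0\n0.4,0,0,0.7,0\n0.4,0,0,0,0\n0.4,0,0,0,0\n0.4,0,0,0,0",
)

```text
time_s: 13.5
eef_pos: [520.8, 22.3, 37.2]
orientation: [[0.129, 0.992, 0.001], [0.992, -0.129, 0.0], [0.0, 0.001, -1.0]]
wrist_force: [-0.9, 0.1, -0.1]
finger_gap: 0.397
grip_force: 0.0
```

Emit:
advance(
  steps="0,0,0,0,0\n0,0,0,0,0\n0,0,0,0,0\n0,0,0,0,0\n0,0,0,0,0\n0,0,0,0,0\n0,0,0,0,0",
  clamp_n=30,
)

```text
time_s: 14.2
eef_pos: [520.3, 22.3, 36.4]
orientation: [[0.129, 0.992, 0.0], [0.992, -0.129, 0.0], [0.0, 0.0, -1.0]]
wrist_force: [-0.3, -0.8, 3.2]
finger_gap: 0.126
grip_force: 29.4
```

Gripped (opening ≈11–12 mm). Lifting along the 175 mm arc, first half to 30°.

To row units: -7.4 mm is -0.74, -7 mm is -0.7.

Emit:
advance(
  steps="0,0,0.02,-0.76,0\n0,0,0.05,-0.76,0\n0,0,0.08,-0.76,0\n0,0,0.12,-0.75,0\n0,0,0.15,-0.75,0\n0,0,0.18,-0.74,0\n0,0,0.21,-0.73,0\n0,0,0.25,-0.72,0\n0,0,0.28,-0.71,0\n0,0,0.31,-0.7,0\n0,0,0.34,-0.69,0\n0,0,0.37,-0.67,0",
)

```text
time_s: 15.4
eef_pos: [541.6, 19.8, 123.9]
orientation: [[0.128, 0.992, -0.004], [0.992, -0.128, 0.0], [-0.0, -0.004, -1.0]]
wrist_force: [-8.6, 4.7, 1.8]
finger_gap: 0.127
grip_force: 29.2
```

Emit:
advance(
  steps="0,0,0,0,0\n0,0,0,0,0",
)

```text
time_s: 15.6
eef_pos: [541.6, 19.8, 123.9]
orientation: [[0.128, 0.992, -0.004], [0.992, -0.128, 0.0], [-0.0, -0.004, -1.0]]
wrist_force: [-8.7, 4.4, 0.8]
finger_gap: 0.125
grip_force: 29.3
```

Emit:
advance(
  steps="0,0,0.3,-0.65,0\n0,0,0.32,-0.64,0\n0,0,0.45,-0.62,0\n0,0,0.48,-0.6,0\n0,0,0.5,-0.57,0\n0,0,0.53,-0.55,0\n0,0,0.55,-0.53,0\n0,0,0.57,-0.5,0\n0,0,0,0,0\n0,0,0,0,0",
)

```text
time_s: 16.6
eef_pos: [577.4, 15.8, 171.3]
orientation: [[0.127, 0.992, -0.005], [0.992, -0.127, 0.001], [0.0, -0.005, -1.0]]
wrist_force: [-16.7, 4.8, 14.3]
finger_gap: 0.128
grip_force: 30.2
```

Run:
```python
from h import *
a=cam("scene");b=cam("side");w=cam("wrist")
im=np.hstack([cv2.resize(save(a,'x',(240,150,380,290)),(400,400),interpolation=2),cv2.resize(save(b,'y',(170,135,290,255)),(400,400),interpolation=2)])
im2=np.zeros((200,800,3),'uint8');im2[:,:267]=cv2.resize(save(w,'z'),(267,200))
cv2.imwrite('pics/lift.png',np.vstack([np.clip(im*1.8,0,255).astype('uint8'),im2]))
```

```text
(no output)
```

View pics/lift.png

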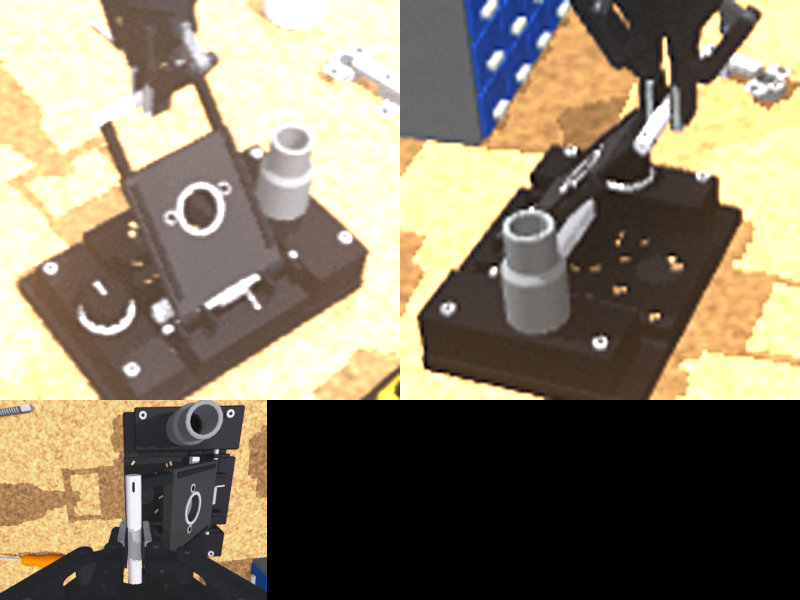

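The plate is open about 50° and held by the bar; adaptor still seated. Bar ends: scene (276,193.8),(314,181), side (242,180),(250,166). I'll work out the angle.

Run:
```python
from h import *
a=cam("scene");b=cam("side");w=cam("wrist");s=ctrl.state()
c=np.array([520.9,23,55]);jx=np.array([np.cos(np.radians(-7)),np.sin(np.radians(-7)),0]);H=c+175*jx
for u,v in(((314.2,180.8),(242,180)),((276,193.8),(250.4,165.9))):
    p,r=tri((a,u),(b,v));d=p-H;print(p,r,'angle',np.degrees(np.arctan2(d[2],-d@jx)),np.hypot(d[2],d@jx))
# predicted bar ends for candidate angles
for t in(46,48,50,52):
    m=H+175*(-np.cos(np.radians(t))*jx+np.sin(np.radians(t))*np.array([0,0,1]));jy=np.array([-jx[1],jx[0],0])
    print(t,*[pix(f,m+k*jy) for f in(a,b,w) for k in(46,-46)])
print(s['eef_pos'],s['wrist_force'])
g=cv2.cvtColor(w['frame'],cv2.COLOR_RGB2GRAY)[140:220,240:320]
k,l,st,ce=cv2.connectedComponentsWithStats((g>190).astype('uint8'));i=1+st[1:,4].argmax();print(st[i]+[240,140,0,0,0])
```

```text
[592.   62.7 175.7] [7.0, 7.0] angle 47.853150134196646 162.77798627843887
[578.5 -22.5 169.8] [8.6, 8.6] angle 45.64489710815031 160.56315962182182
46 [307.6 175. ] [274.1 191.1] [244.5 179.7] [258.3 159.5] [273.3 171.3] [275.5 375.2]
48 [308.9 174.8] [275.2 191. ] [242.5 177.8] [256.5 157.7] [285.3 173.6] [285.6 382.3]
50 [310.2 174.7] [276.4 191. ] [240.6 175.9] [254.7 155.9] [298.5 175.9] [296.6 389.4]
52 [311.6 174.7] [277.6 191.1] [238.5 174.1] [252.8 154.2] [313.  178.2] [308.4 396.6]
[577.3  15.8 171.2] [-16.8   5.6  13.5]
[ 267  158   29   62 1601]
```

To row units: 6.1 mm is 0.61, 5.8 mm is 0.58.

Emit:
advance(
  steps="0,0,0.46,-0.53,0\n0,0,0.5,-0.5,0\n0,0,0.54,-0.48,0\n0,0,0.58,-0.46,0\n0,0,0.61,-0.43,0\n0,0,0,0,0\n0,0,0,0,0\n0,0,0,0,0",
)

```text
time_s: 17.7
eef_pos: [607.2, 12.5, 194.7]
orientation: [[0.128, 0.992, 0.0], [0.992, -0.128, 0.002], [0.002, 0.0, -1.0]]
wrist_force: [-1.1, 5.6, -2.7]
finger_gap: 0.128
grip_force: 29.5
```

Run:
```python
from h import *
s=ctrl.state();jx=np.array([.992,-.127,0]);d=np.array(s['eef_pos'])-[520.3,22.3,36.4];y=d@jx
print(y,d[2],'angle x',np.degrees(np.arccos(1-y/175)),'z',np.degrees(np.arcsin(min(1,d[2]/175))))
```

```text
87.47426034917642 158.3433058426271 angle x 59.99026854229766 z 64.79890169622793
```

Run:
```python
from h import *
a=cam("scene");b=cam("side");w=cam("wrist");s=ctrl.state()
c=np.array([520.5,22.8,55]);jx=np.array([.9925,-.122,0]);H=c+175*jx;jy=np.array([.122,.9925,0]);zz=np.array([0,0,1])
print(pix(a,H),pix(b,H))
for t in(56,58,60,62,64):
    r=np.radians(t);e=lambda l,k:H+l*(-np.cos(r)*jx+np.sin(r)*zz)+k*jy
    print(t,*[pix(f,e(l,k)) for f in(a,b) for l,k in((175,47),(175,-47),(75,0))],pix(w,e(175,47)),pix(w,e(120,52)))
A=cv2.resize(save(a,'x',(260,150,340,210)),(400,300),interpolation=2);B=cv2.resize(save(b,'y',(200,130,280,190)),(400,300),interpolation=2)
A2=cv2.resize(save(a,'x',(260,195,340,255)),(400,300),interpolation=2);C=cv2.resize(save(w,'z'),(400,300))
f=lambda i,g:np.clip(i*g,0,255).astype('uint8')
cv2.imwrite('pics/end.png',np.vstack([np.hstack([f(A,1.5),f(B,1.5)]),np.hstack([f(A2,1.8),f(C,1.2)])]))
```

```text
[319.9 252.3] [208.8 202.1]
56 [314.7 174.7] [279.5 191.7] [310.6 223.6] [234.3 170.8] [249.2 150.7] [222.1 185.4] [256. 168.] [323.7 140.5]
58 [316.2 174.9] [280.9 192. ] [311.2 223.9] [232.1 169.1] [247.2 149.1] [221.3 184.7] [269.1 169.6] [331.4 141. ]
60 [317.7 175.2] [282.3 192.5] [311.9 224.1] [229.8 167.5] [245.1 147.6] [220.4 184.1] [283.1 171.2] [339.3 141.5]
62 [319.4 175.7] [283.7 193. ] [312.5 224.4] [227.5 165.9] [243.  146.1] [219.5 183.5] [298.1 172.7] [347.6 142. ]
64 [321.  176.2] [285.2 193.7] [313.2 224.8] [225.2 164.4] [240.8 144.7] [218.6 182.9] [313.9 174.3] [356.1 142.4]
```

View pics/end.png

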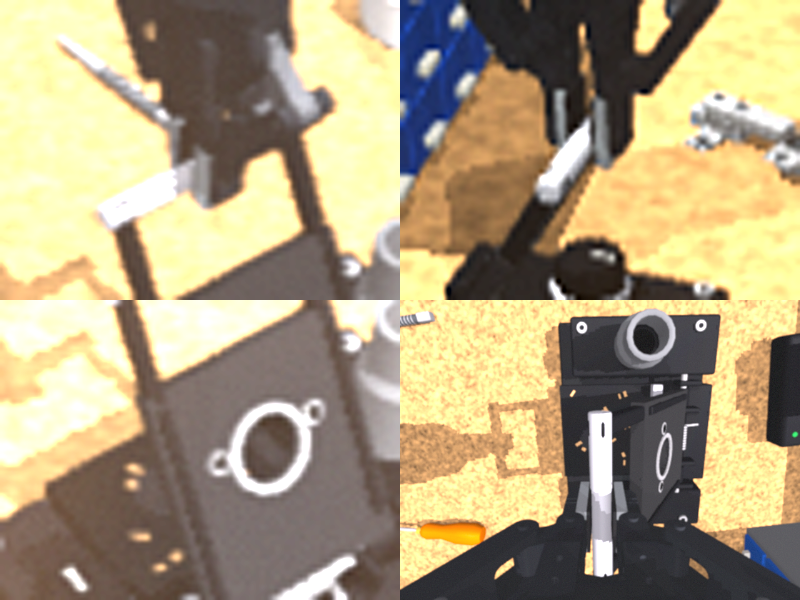

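Bar ends are at side (229,167.6) and scene (281.6,192.4), matching the 60° predictions of (229.8,167.5) and (282.3,192.5). The adaptor is seated and the bystanders look unmoved. One check that it's still, then I hand in.

Emit:
advance(
  steps="0,0,0,0,0\n0,0,0,0,0\n0,0,0,0,0\n0,0,0,0,0\n0,0,0,0,0",
)

```text
time_s: 18.35
eef_pos: [607.2, 12.4, 194.7]
orientation: [[0.128, 0.992, 0.0], [0.992, -0.128, 0.002], [0.002, 0.0, -1.0]]
wrist_force: [-1.1, 5.8, -2.0]
finger_gap: 0.13
grip_force: 29.5
```

```bash
python3 -c "
from bench import ctrl
print(ctrl.finish_job())"
```

```text
the job is handed in; nothing more can be done
None
```

Job handed in at 18.4 s: the adaptor is pushed fully down onto the dust port and released, and the arm is holding the guide plate still at about 60°, as measured from the camera views.

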